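Lock the modelling turntable's brake

ROBOT

A 6-joint arm with a two-finger parallel gripper is mounted at the origin on the work surface. World frame = base frame: x ahead of the robot, y to its left, z up, the work surface at z = 0. Lengths are in mm, angles in rad, forces in N, time in s.
With the tool pointing down it reaches from about 350 to 975 mm from the base axis. Payload 7.1 kg.
Tool frame: the origin (TCP) lies midway between the tips of the shut fingers; the grasp point (between the pads) lies ctrl.tcp_to_grasp behind it (ctrl.tcp_to_grasp is the distance from the TCP to the grasp point, in mm); z points along the fingers, y is the direction in which the jaws open and shut (so a half turn about z gives the same grasp; the last joint's range is limited). The gripper opens to 88 mm and grips with 3 to 60 N. Pads are 20 mm wide; open, the fingers measure 115 mm over their backs; the gripper's body (75 mm by 178 mm) begins 61 mm behind the grasp point.
Start: joints at [1.1, 0.423, 1.63, -0, 1.089, -0.019], TCP at [272.833, 562.287, 222.675] pointing down, gripper open.
Joint ranges: [-3, 3], [-0.9, 2.11], [0.09, 2.58], [-1.31, 4.45], [0.11, 2.69], [-2.54, 2.54]. Speed limits (rad/s): [2.39, 2.39, 3.01, 3.14, 3.14, 3.14].

INTERFACE

Orientations are given as a rotation vector (axis times angle).
In Python, from workcell import ctrl gives the robot as it stands.
- The arm moves only by the tool play_rows, never from a script. Its argument "increments" is text: rows parted by semicolons, each of 5 numbers parted by spaces: the opening, from 0 (shut) to 1 (fully open), then the shift along the world's x, y, z in m, then the turn about the world's z in degrees. A call has 1 to 20 rows; each row shifts and turns the commanded pose from where the row before left it; what a row does not reach is not made up. A row lasts 1/10 s, in which the tool goes at most 50 mm and 8.59 degrees, less where a joint would pass 70% of its speed; a pose out of reach is approached as far as the arm can. A call is refused whole if a number of a shift passes 0.05 or a number of a turn 8.59, either way. A call with a gripper value outside its range is refused whole. The fingers move at their own pace and stop on an object; the grip force is fixed at half the most. Time passes only in rows, so rows that do not move let the fingers close. It gives the time, the measured TCP pose, the force and the opening at its end, in the units of the state.
- ctrl.get_obs(): the state, without advancing time (a new reading comes with each control period).
- ctrl.get_image(name): name is "side" or "top" or "wrist"; returns a dict with "img" (420x560x3 uint8, red, green, blue), "range_z" (420x560 float32, mm along the optical axis (not along the pixel's ray), 0 where there is no reading), "vertical_fov" (degrees; the focal length in pixels is half the picture's height over the tangent of half this angle, whatever the lens; pixels are square), "cx", "cy" (the principal point, pixels), "origin" and "attitude" of the camera in the world. Camera axes: x right, y down, z forward; pixel columns grow to the right and rows downward; lengths in mm; the calibration is good to about 2 mm. The wrist camera is an equidistant fisheye: a pixel r from the principal point sees the ray r / f radians off the axis. A picture is of the moment at which its call begins.
- ctrl.close_job(): hands the job in, once; it reports no verdict.
The state is a dict: "t": time; "qpos": joint angles; "qvel": joint speeds; "joint_torque": joint torques, N m; "ee_pos": TCP position; "orientation": TCP orientation; "ft_force": force on the tool from outside, world axes, zero at the start; "moment": the same for the moment, N m; "width": finger opening in mm.
Only numpy, scipy, OpenCV 4.12 (cv2) and the standard library are available. Lean on these libraries where they do the work, as an engineer would, in place of code of your own. Each camera call takes 0.05 s, during which the arm holds its last target. There are 200 camera calls.

TASK

Lock the turntable: with the fingertips, push the steel brake knob along the long leg of its L-shaped slot to the corner, then push it along the short leg, fully home at the closed end next to the wheel. Do not grip or lift the knob, do not turn the wheel that carries the clay bowl, leave everything else on the table where it is, and finish with the hand clear of everything.

Things in the scene. Friction and masses are not known exactly. Their poses are not given: they have to be found in the camera images.
- gate: Fixed turntable base with its brake gate: a flat dark box, 180 (x) by 150 (y) mm, with an aluminium plate, upper face 44 mm above the table, flat and free round the slot. Origin: centre of the gate box, on the table. x runs along the L-slot's long leg, from free end to corner (away from the robot at yaw 0); y along the short leg, towards the wheel (its axis at y = 270 mm); z up. Slot 16 mm wide.
- slot_start (a point): Where the pin's centre stands when at the free end of the long leg; on the plate's upper face. 75 mm from the corner. Axes as gate.
- slot_corner (a point): Where the pin's centre stands at the corner of the slot; on the plate's upper face. Axes as gate.
- slot_end (a point): Where the pin's centre stands when fully home at the closed end of the short leg (locked), 50 mm from the corner; on the plate's upper face. Axes as gate.
- pin: Brake pin, 0.2 kg, slides easily (greased), no spring. Flange captive under the plate, 12 mm neck in the 16 mm slot (2 mm play each side), and a plain upright steel cylinder as knob, 26 mm in diameter, from 4 to 30 mm above the plate. Starts in the first 30 mm of the long leg. Origin: on its axis under the flange, 14 mm below the plate's upper face; z up, yaw means nothing.
- knob_mid (a point): Centre of the knob of the brake pin, on its axis, 17 mm above the plate's upper face.
- wheel_rim (a point): A point on the upper rim of the turntable wheel, 100 mm from its axis. The blue wheel is 216 mm in diameter, its top 84 mm above the table; a wooden bat and a petalled unfired clay bowl stand on it, up to 150 mm above the table. It turns at a light touch.
- dowel: Bystander: wooden dowel 12 mm thick, 170 mm long, lying along the gate's -y side. Origin under its middle.
- jar: Bystander: small glass jar, 48 mm across, 55 mm high, beyond the gate. Origin at its underside.
- brush: Bystander: brush lying on the table in front of the turntable. Origin at its underside.
- bowl: Bystander: blue bowl, 130 mm across, 65 mm high, on the right. Origin at its underside.
- spray: Bystander: white spray bottle, 72 mm across, 195 mm high, on the right. Origin at its underside.
- spatula: Bystander: modelling spatula lying on the left. Origin at its underside.
- bisque: Bystander: wooden board 120 mm square with a white bowl, 60 mm high in all, on the left. Origin at its underside.
There are look-alikes about, which are no part of the job. Leave any pink or red look-alike of the pin alone.

How it is judged (in metres and radians):
On the way:
1. the knob has been pushed to the corner of the slot (within 10 mm) (horizontal distance between knob_mid and slot_corner below 0.01 m), for 0.02 s.
At the end, for the whole second after the job is handed in: The pin's axis is within 6 mm of the closed end of the short leg (slot_end), the pin upright, seated in its slot and at rest; the wheel rim within 15 mm and every bystander within 20 mm of where it started (horizontal distance between pin and slot_end below 0.006 m and angle between pin's own z axis and vertical below 0.15 rad and z of pin in the frame of gate between 0.026 and 0.034 m and linear speed of pin below 0.01 m/s and distance of wheel_rim from where it was at the start of the episode below 0.015 m and not (distance of dowel from where it was at the start of the episode above 0.02 m) and not (distance of jar from where it was at the start of the episode above 0.02 m) and not (distance of brush from where it was at the start of the episode above 0.02 m) and not (distance of bowl from where it was at the start of the episode above 0.02 m) and not (distance of spray from where it was at the start of the episode above 0.02 m) and not (distance of spatula from where it was at the start of the episode above 0.02 m) and not (distance of bisque from where it was at the start of the episode above 0.02 m)); the robot touches nothing.
It fails at once if the knob is gripped: it stands between the fingers, in the grasp (grasp point within 12 mm of the knob's axis and less than 22 mm above its middle) (horizontal distance between the grasp point and knob_mid below 0.012 m and z of the grasp point in the frame of knob_mid below 0.022 m).
It fails at once if the pin is lifted or torn out (raised by more than 4 mm) (z of pin in the frame of gate above 0.034 m).
It fails at once if the wheel is turned (rim moved more than 15 mm) (distance of wheel_rim from where it was at the start of the episode above 0.015 m).
It fails at once if a bystander is moved more than 20 mm (distance of any of dowel, jar, brush, bowl, spray, spatula, bisque from where it was at the start of the episode above 0.02 m).
It also fails if it takes over 42 s, if anything falls off the work surface, if the arm or the gripper's body presses on something with over 40 N, if the wrist force passes 120 N, or if a joint passes its speed limit or range.

## Working session

There is one attempt and no reset: what is moved stays moved. The work goes in short steps, Python scripts to look and compute and a tool call to move; the robot and the scene stay as the last step left them, time stands still between calls to the robot, and variables do not carry over. Pictures are saved under pics/ and viewed, on a budget of 10 in all, crops included, one or two more only if the job needs it, and the job is handed in when it is done.

Besides the shell and the picture viewer there is one more tool, called as name(argument=value, ...), one argument or row to a line, values as JSON. play_rows: Moves the arm, as the interface text tells. Its arguments: {"type":"object","properties":{"increments":{"type":"string"}},"required":["increments"]}

```bash
mkdir -p pics; cat > h.py <<'E'
import numpy as np, cv2
from workcell import ctrl
from scipy.spatial.transform import Rotation as R
def save(n,f):
    d=ctrl.get_image(n); np.save(f'pics/{f}.npy',d,allow_pickle=True)
    cv2.imwrite(f'pics/{f}.png',d['img'][:,:,::-1]); return d
def load(f): return np.load(f'pics/{f}.npy',allow_pickle=True).item()
def att(d):
    a=np.array(d['attitude'],float)
    return a if a.shape==(3,3) else R.from_rotvec(a).as_matrix()
def ray(d,u,v):
    f=210/np.tan(np.radians(d['vertical_fov'])/2)
    return att(d)@np.array([(u-d['cx'])/f,(v-d['cy'])/f,1.])
def atz(d,u,v,z):
    r=ray(d,u,v); o=np.array(d['origin']); return o+r*(z-o[2])/r[2]
def pt(d,u,v):
    return np.array(d['origin'])+ray(d,u,v)*float(d['range_z'][v,u])
E
python3 - <<'E'
from h import *
for n in('top','side'):
    d=save(n,n+'0'); print(n,d['origin'],d['attitude'],d['vertical_fov'],d['cx'],d['cy'])
print(ctrl.get_obs(),ctrl.tcp_to_grasp)
E
```

```text
top [ 199.89444267    2.5379506  1727.43235433] [-2.20561334  1.99930155 -0.20973051] 43.896028249565155 276.47797411199366 215.24240732393648
side [  385.31282653 -1023.33154644   832.80848519] [-2.18673427  0.13847015 -0.07762251] 49.28728353732709 283.4916091553023 211.37282451879037
{'t': 0.1, 'qpos': array([ 1.10003810e+00,  4.23768427e-01,  1.63064491e+00, -1.28912624e-05,
        1.08860334e+00, -1.90089231e-02]), 'qvel': array([ 0.00086713, -0.00014122, -0.00064225,  0.0002615 ,  0.00190449,
        0.00174847]), 'joint_torque': array([-1.02264665e-03, -5.45611238e+01, -2.74322855e+01,  6.44280855e-02,
        1.88664958e-02, -8.22924994e-05]), 'ee_pos': array([272.58353398, 561.840567  , 221.96462344]), 'orientation': array([-7.03503410e-01, -3.06146747e+00,  2.17423736e-03]), 'ft_force': array([ 0.60767259, -0.57347662,  0.00402328]), 'moment': array([ 0.01372092, -0.00246396, -0.07950029]), 'width': 87.81837312916835} 18.700000000000003
```

View pics/top0.png

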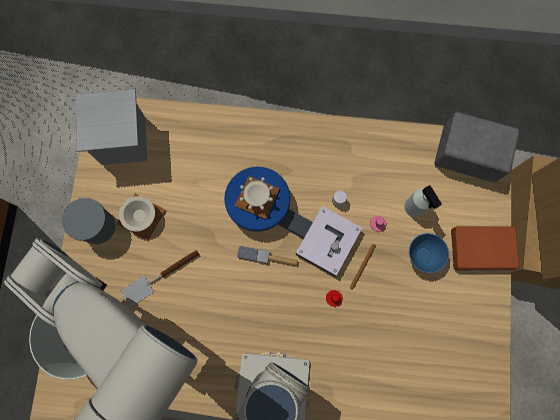

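View pics/side0.png

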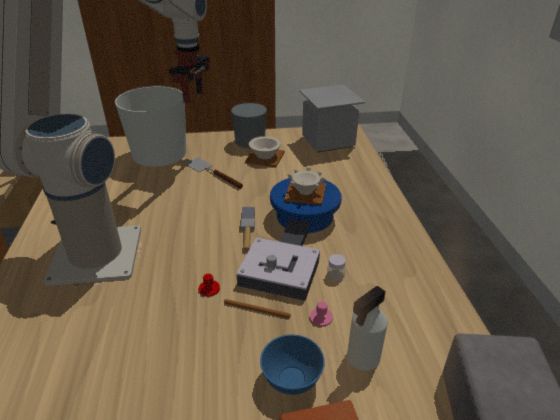

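The top view shows the gate at about (330,242), the wheel at (257,197) and the steel knob near (336,246). The possible mix-ups are the pink look-alike at (378,223) and the red one at (334,298). The side view shows the knob at (271,261). I choose the steel one in the slot and check it in a close crop.

```bash
python3 - <<'E'
from h import *
a=load('top0')['img'][200:280,290:370,::-1]; b=load('side0')['img'][225:305,230:330,::-1]
a=cv2.resize(a,(400,400),interpolation=cv2.INTER_CUBIC); b=cv2.resize(b,(400,320),interpolation=cv2.INTER_CUBIC)
c=np.zeros((400,800,3),np.uint8); c[:,:400]=a; c[:320,400:]=b; cv2.imwrite('pics/c0.png',c)
E
```

```text
(no output)
```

View pics/c0.png

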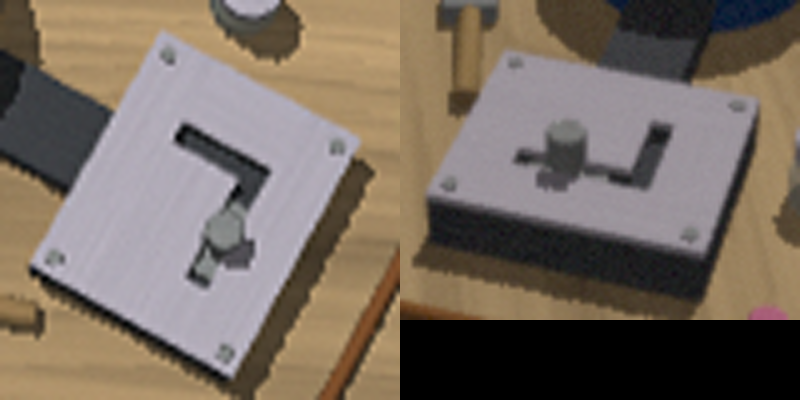

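The crop confirms the steel knob, upright in the slot, top centre at crop (227,225), so full (335.4,245). The slot's start edge is at crop (199,282), its corner at about (258,172), and the closed end's edge at (181,132).

```bash
python3 - <<'E'
from h import *
d=load('top0'); c=lambda x,y:(290+(x+.5)/5-.5,200+(y+.5)/5-.5)
P={k:atz(d,*c(*v),44) for k,v in dict(FL=(165,32),FR=(358,140),NR=(230,380),NL=(33,268),startedge=(199,282),cornerout=(270,170),endedge=(181,132)).items()}
for k,v in P.items(): print(k,v.round(1))
print('knob',atz(d,*c(227,225),74).round(1))
ctr=(P['FL']+P['FR']+P['NL']+P['NR'])/4
vx=(P['FL']-P['NL']+P['FR']-P['NR'])/2; vy=(P['FL']-P['FR']+P['NL']-P['NR'])/2
print('ctr',ctr.round(1),np.linalg.norm(vx),np.linalg.norm(vy),np.degrees(np.arctan2(vx[1],vx[0])),np.degrees(np.arctan2(-vy[0],vy[1])))
print('wheel',atz(d,257,198,84).round(1))
# fit by depth: plate points
f=210/np.tan(np.radians(d['vertical_fov'])/2)
for uv in[(320,240),(335,260),(330,215),(335,245)]: print(pt(d,*uv).round(1))
yaw=np.arctan2(vx[1]-vy[0],vx[0]+vy[1]); Rm=np.array([[np.cos(yaw),-np.sin(yaw)],[np.sin(yaw),np.cos(yaw)]])
print('yaw',np.degrees(yaw))
for k,v in list(P.items())+[('knob',atz(d,*c(227,225),74)),('wheel',atz(d,257,198,84))]: print(k,'gate',(Rm.T@(v-ctr)[:2]).round(1))
# dowel, brush
for k,u,v in[('dow',373,246),('dow2',352,286),('jar',340,198),('brushend',297,263)]:print(k,(Rm.T@(atz(d,u,v,10)-ctr)[:2]).round(1))
E
```

```text
FL [ 604.5 -108.4   44. ]
FR [ 544.2 -240.4   44. ]
NR [ 379.  -168.4   44. ]
NL [438.9 -35.5  44. ]
startedge [ 440.4 -143.6   44. ]
cornerout [ 518.6 -184.3   44. ]
endedge [ 538.2 -124.2   44. ]
knob [ 474.5 -156.    74. ]
ctr [ 491.6 -138.1   44. ] 180.54644428799912 145.47351441213712 -23.65465157978169 -24.409714227004688
wheel [600.6 108.4  84. ]
[ 489.  -108.7   48.8]
[ 428.7 -162.4   47.2]
[ 575.2 -134.7   49.5]
[ 472.5 -155.8   78. ]
yaw -23.991567846856018
FL gate [91.  73.1]
FR gate [ 89.6 -72. ]
NR gate [-90.6 -73.4]
NL gate [-89.9  72.4]
startedge gate [-44.6 -25.8]
cornerout gate [ 43.4 -31.2]
endedge gate [36.8 31.7]
knob gate [ -8.4 -23.3]
wheel gate [ -0.7 269.6]
dow [  62.1 -136.7]
dow2 [ -89.4 -137.9]
jar [153.   36.4]
brushend [-112.3   55.5]
```

The gate fit holds: the plate measures 180.5 x 145.5 mm, the wheel axis is at gate (-1,270), and the slot agrees with start (-37.5,-25), corner (37.5,-25) and end (37.5,25). The knob is at gate x≈-8. I'll travel high to a point behind the knob, shutting the fingers on the way.

play_rows(
  increments="0 0.0112 -0.047 0 1.9;0 0.0112 -0.047 0 0;0 0.0112 -0.047 0 0;0 0.0112 -0.047 0 0;0 0.0112 -0.047 0 0;0 0.0112 -0.047 0 0;0 0.0112 -0.047 0 0;0 0.0112 -0.047 0 0;0 0.0112 -0.047 0 0;0 0.0112 -0.047 0 0;0 0.0112 -0.047 0 0;0 0.0112 -0.047 0 0;0 0.0112 -0.047 0 0;0 0.0112 -0.047 0 0;0 0.0112 -0.047 0 0;0 0 0 0 0;0 0 0 0 0",
)

```text
t: 1.8
ee_pos: [440.3, -143.4, 222.2]
orientation: [-0.657, -3.071, -0.001]
ft_force: [-0.6, 0.6, 0.1]
width: 0.3
```

play_rows(
  increments="0 0 0 -0.04 0;0 0 0 -0.04 0;0 0 0 -0.02 0;0 0 0 0 0;0 0 0 0 0",
)

```text
t: 2.3
ee_pos: [440.7, -141.5, 122.9]
orientation: [-0.65, -3.073, -0.0]
ft_force: [1.2, -0.8, 0.7]
width: 0.4
```

```bash
python3 - <<'E'
from h import *
d=save('wrist','w1'); print(d['origin'],d['attitude'],d['vertical_fov'],d['cx'],d['cy']); o=ctrl.get_obs(); print(o['ee_pos'])
E
```

```text
[ 378.48535413 -113.12065294  285.05627311] [2.44756219 1.59371612 0.20350808] 65.70646984690485 278.19683573465727 207.50754012589994
[ 441.37013696 -141.98014093  123.61079602]
```

View pics/w1.png

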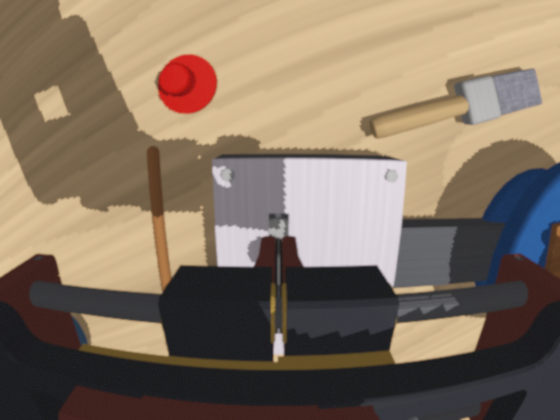

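The wrist view shows the fingertips at (280,250), just beyond the slot's free end at (278,215). The knob is hidden behind the fingers. The near plate corners are at (214,158) and (405,160).

```bash
python3 - <<'E'
from h import *
d=load('w1'); f=210/np.tan(np.radians(d['vertical_fov'])/2)
def fe(u,v,z):
    x,y=u-d['cx'],v-d['cy']; r=np.hypot(x,y); t=r/f
    w=att(d)@np.array([np.sin(t)*x/r,np.sin(t)*y/r,np.cos(t)]); o=np.array(d['origin']); return o+w*(z-o[2])/w[2]
y=np.radians(-24); Rm=np.array([[np.cos(y),-np.sin(y)],[np.sin(y),np.cos(y)]])
for n,u,v in[('slotedge',278,214),('NR',214,158),('NL',405,160)]:
    p=fe(u,v,44); print(n,p.round(1),(Rm.T@(p[:2]-[491.6,-138.1])).round(1))
E
```

```text
slotedge [ 440.5 -140.9   44. ] [-45.5 -23.3]
NR [ 381.2 -167.3   44. ] [-89.  -71.5]
NL [440.9 -32.5  44. ] [-89.3  75.9]
```

play_rows(
  increments="0 0 0 -0.03 0;0 0 0 -0.02 0;0 0 0 -0.01 0;0 0 0 -0.006 0;0 0 0 0 0;0 0.0046 -0.002 0 0;0 0.0046 -0.002 0 0;0 0.0046 -0.002 0 0;0 0.0046 -0.002 0 0;0 0.0046 -0.002 0 0;0 0.0046 -0.002 0 0;0 0.0046 -0.002 0 0;0 0.0046 -0.002 0 0;0 0.0046 -0.002 0 0;0 0.0046 -0.002 0 0;0 0 0 0 0;0 0 0 0 0",
)

```text
t: 4.05
ee_pos: [486.9, -162.7, 56.6]
orientation: [0.653, 3.073, -0.0]
ft_force: [0.5, 0.1, 0.2]
width: 0.4
```

```bash
python3 - <<'E'
from h import *
a=save('top','t2')['img'][195:285,285:375,::-1]; b=save('side','s2')['img'][225:305,230:330,::-1]
a=cv2.resize(a,(400,400),interpolation=cv2.INTER_CUBIC); b=cv2.resize(b,(400,320),interpolation=cv2.INTER_CUBIC)
c=np.zeros((400,800,3),np.uint8); c[:,:400]=a; c[:320,400:]=b; cv2.imwrite('pics/c2.png',c)
o=ctrl.get_obs();y=np.radians(-24); Rm=np.array([[np.cos(y),-np.sin(y)],[np.sin(y),np.cos(y)]])
print(o['ee_pos'],o['ft_force'],Rm.T@(o['ee_pos'][:2]-[491.6,-138.1]))
E
```

```text
[ 486.65047569 -162.63458194   56.60566413] [-0.17895177 -0.08772018  0.41919022] [  5.45749804 -24.42660879]
```

View pics/c2.png

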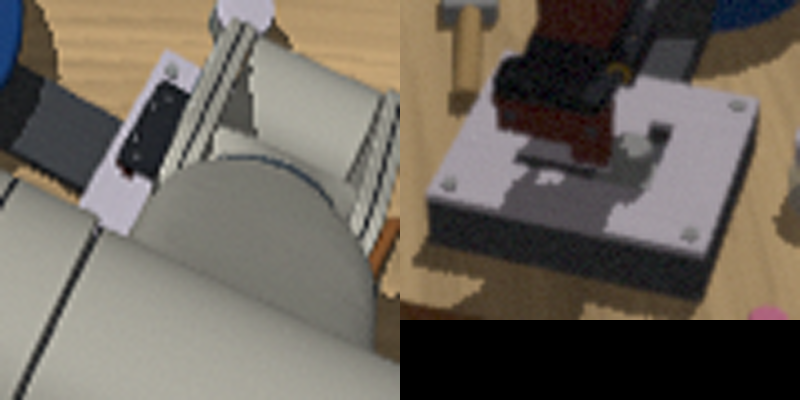

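The side crop shows the knob standing ahead of the fingers at about (636,140), near the corner, and the top view is blocked by the arm. I push on slowly until the force shows the wall.

play_rows(
  increments="0 0.0037 -0.0016 0 0;0 0.0037 -0.0016 0 0;0 0.0018 -0.0008 0 0;0 0 0 0 0;0 0 0 0 0",
)

```text
t: 4.65
ee_pos: [495.1, -166.4, 56.5]
orientation: [-0.652, -3.071, -0.001]
ft_force: [-4.8, 1.4, 3.1]
width: 0.5
```

play_rows(
  increments="0 0.0018 -0.0008 0 0;0 0 0 0 0;0 0 0 0 0",
)

```text
t: 4.95
ee_pos: [495.3, -166.5, 56.3]
orientation: [-0.652, -3.068, -0.001]
ft_force: [-9.7, 3.5, 6.8]
width: 0.6
```

```bash
python3 - <<'E'
from h import *
d=save('side','s3'); b=d['img'][225:305,230:330,::-1]
cv2.imwrite('pics/c3.png',cv2.resize(b,(600,480),interpolation=cv2.INTER_CUBIC))
o=ctrl.get_obs();y=np.radians(-24); Rm=np.array([[np.cos(y),-np.sin(y)],[np.sin(y),np.cos(y)]])
print(o['ee_pos'],o['ft_force'],Rm.T@(o['ee_pos'][:2]-[491.6,-138.1]))
E
```

```text
[ 495.31117564 -166.47639061   56.31722073] [-8.04660172  4.30298446  7.40727293] [ 14.93204551 -24.41365162]
```

View pics/c3.png

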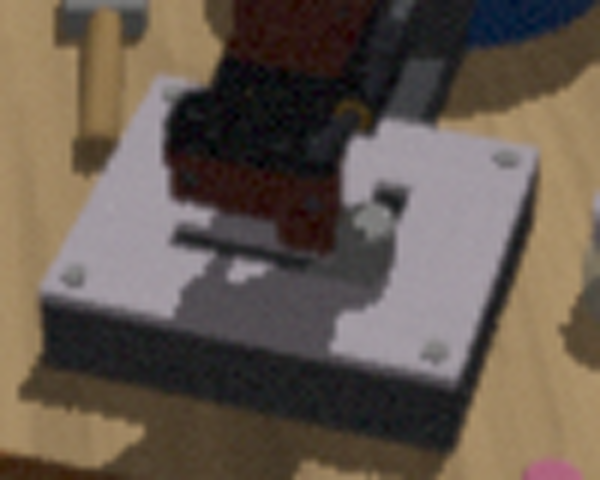

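The knob is at the corner: the motion stopped at TCP gate x=14.9 with about 10 N, where 14.5 means pin at the corner. Next I go round to the -y side of the knob.

play_rows(
  increments="0 -0.01 0.0045 0 0;0 -0.01 0.0045 0 0;0 -0.0081 -0.0183 0 0;0 -0.0081 -0.0183 0 0;0 0 0 0 0;0 0.0137 -0.0061 0 0;0 0.0137 -0.0061 0 0;0 0.0137 -0.0061 0 0;0 0 0 0 0;0 0 0 0 0",
)

```text
t: 6.0
ee_pos: [502.4, -212.8, 56.5]
orientation: [-0.652, -3.073, -0.0]
ft_force: [-0.5, -0.1, 0.5]
width: 0.8
```

```bash
python3 - <<'E'
from h import *
d=save('side','s4'); b=d['img'][225:305,230:330,::-1]
cv2.imwrite('pics/c4.png',cv2.resize(b,(600,480),interpolation=cv2.INTER_CUBIC))
o=ctrl.get_obs();y=np.radians(-24); Rm=np.array([[np.cos(y),-np.sin(y)],[np.sin(y),np.cos(y)]])
print(o['ee_pos'],o['ft_force'],Rm.T@(o['ee_pos'][:2]-[491.6,-138.1]))
E
```

```text
[ 501.93400611 -212.65032301   56.4572437 ] [-0.57596489 -0.22787419  0.67576738] [ 39.76293246 -63.90189   ]
```

View pics/c4.png

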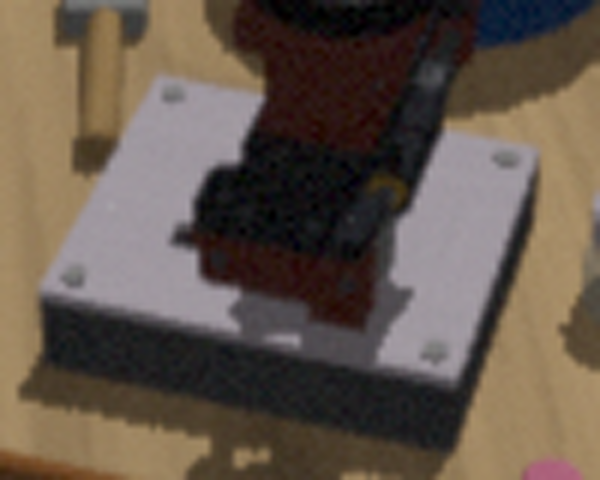

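The side crop shows the fingers on the -y side of the slot at gate (39.8,-63.9), with the knob hidden behind them. Now I push along +y.

play_rows(
  increments="0 0.002 0.0046 0 0;0 0.002 0.0046 0 0;0 0.002 0.0046 0 0;0 0.002 0.0046 0 0;0 0.002 0.0046 0 0;0 0.002 0.0046 0 0;0 0.002 0.0046 0 0;0 0.002 0.0046 0 0;0 0.002 0.0046 0 0;0 0.002 0.0046 0 0;0 0.002 0.0046 0 0;0 0.0012 0.0027 0 0;0 0 0 0 0;0 0 0 0 0",
)

```text
t: 7.45
ee_pos: [525.9, -160.0, 56.6]
orientation: [-0.653, -3.073, -0.0]
ft_force: [0.5, 0.3, 0.1]
width: 0.2
```

play_rows(
  increments="0 0.0008 0.0018 0 0;0 0.0008 0.0018 0 0;0 0.0008 0.0018 0 0;0 0 0 0 0;0 0 0 0 0",
)

```text
t: 7.95
ee_pos: [528.4, -154.7, 56.7]
orientation: [0.653, 3.073, 0.0]
ft_force: [0.3, 0.2, -0.3]
width: 0.6
```

play_rows(
  increments="0 0.0008 0.0018 0 0;0 0.0008 0.0018 0 0;0 0 0 0 0;0 0 0 0 0",
)

```text
t: 8.35
ee_pos: [530.0, -151.0, 56.7]
orientation: [0.653, 3.073, 0.0]
ft_force: [-0.6, 0.0, 1.0]
width: 0.4
```

```bash
python3 - <<'E'
from h import *
d=save('side','s5'); b=d['img'][225:305,230:330,::-1]
cv2.imwrite('pics/c5.png',cv2.resize(b,(600,480),interpolation=cv2.INTER_CUBIC))
o=ctrl.get_obs();y=np.radians(-24); Rm=np.array([[np.cos(y),-np.sin(y)],[np.sin(y),np.cos(y)]])
print(o['ee_pos'],o['ft_force'],Rm.T@(o['ee_pos'][:2]-[491.6,-138.1]))
E
```

```text
[ 529.96265426 -151.06673454   56.6744392 ] [ 0.00521696 -0.71548686 -0.17535696] [40.32007462  3.75779577]
```

View pics/c5.png

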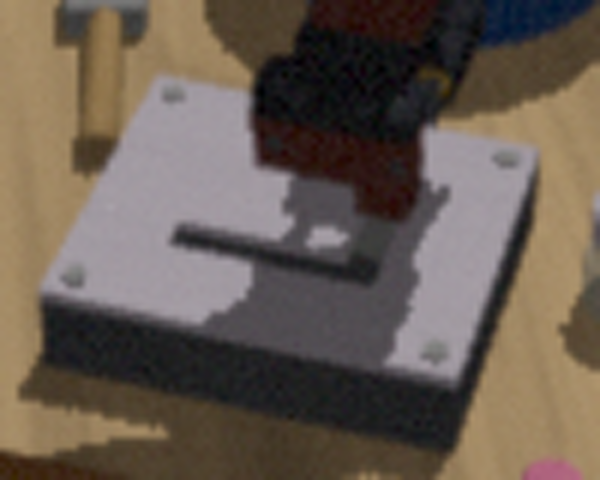

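The short leg is covered and the pin is no longer on the long leg. There's no end-stop force yet, because the tips are thinner than I assumed, so I carry on gently.

play_rows(
  increments="0 0.0008 0.0018 0 0;0 0.0008 0.0018 0 0;0 0 0 0 0;0 0 0 0 0",
)

```text
t: 8.8
ee_pos: [531.3, -148.2, 56.9]
orientation: [-0.652, -3.073, 0.002]
ft_force: [-2.0, -5.8, 2.0]
width: 0.6
```

play_rows(
  increments="0 0.0006 0.0014 0 0;0 0 0 0 0;0 0 0 0 0",
)

```text
t: 9.1
ee_pos: [531.6, -147.7, 57.2]
orientation: [-0.651, -3.073, 0.004]
ft_force: [-5.1, -10.7, 6.1]
width: 0.2
```

About 12 N at the stop, with no further motion, so the pin is home. I back off, rise and clear the view.

play_rows(
  increments="0 -0.002 -0.0046 0 0;0 -0.004 -0.0091 0 0;0 -0.004 -0.0091 0 0;0 0 0 0.04 0;0 0 0 0.04 0;0 0 0 0.04 0;0 0 0 0.04 0;0 -0.03 0.02 0 0;0 -0.03 0.035 0 0;0 -0.03 0.035 0 0;0 -0.015 0.045 0 0;0 -0.015 0.045 0 0;0 -0.015 0.045 0 0;0 -0.015 0.045 0 0;0 -0.01 0.045 0 0;0 -0.01 0.045 0 0;0 0 0.045 0 0;0 0 0.045 0 0;0 0 0 0 0;0 0 0 0 0",
)

```text
t: 11.1
ee_pos: [351.7, 281.2, 216.3]
orientation: [-0.649, -3.073, 0.001]
ft_force: [-0.2, 0.3, -0.2]
width: 1.0
```

```bash
python3 - <<'E'
from h import *
t=save('top','t6'); s=save('side','s6')
a=t['img'][160:310,220:400,::-1]; b=s['img'][225:305,230:330,::-1]
c=np.zeros((400,800,3),np.uint8); c[:333,:400]=cv2.resize(a,(400,333),interpolation=cv2.INTER_CUBIC); c[:320,400:]=cv2.resize(b,(400,320),interpolation=cv2.INTER_CUBIC); cv2.imwrite('pics/c6.png',c)
o=ctrl.get_obs();print(o['ee_pos'],o['ft_force'])
y=np.radians(-24); Rm=np.array([[np.cos(y),-np.sin(y)],[np.sin(y),np.cos(y)]])
for e in((37.5,25),(-8.4,-23.3)): # expected pixel of knob top in top cam, gate coords
    w=np.r_[Rm@e+[491.6,-138.1],74]; q=att(t).T@(w-t['origin']); f=210/np.tan(np.radians(t['vertical_fov'])/2)
    print(q[:2]/q[2]*f+[t['cx'],t['cy']])
# knob top from depth
Z=t['range_z']; P=[]
for v in range(205,275):
    for u in range(295,365):
        p=pt(t,u,v)
        if 65<p[2]<90: P.append(p)
P=np.array(P); m=P.mean(0); print(len(P),m,'gate',Rm.T@(m[:2]-[491.6,-138.1]))
df=np.abs(t['img'].astype(int)-load('top0')['img']).max(2)
ys,xs=np.where(df[150:300,220:460]>50); print(len(xs))
if len(xs): print(xs.min()+220,xs.max()+220,ys.min()+150,ys.max()+150)
E
```

```text
[351.80074331 279.82506091 216.32844241] [0.273558   0.42918643 0.37730638]
[328.53892718 225.07956943]
[334.97506685 244.61191749]
50 [ 535.5290771  -127.81663981   73.50454372] gate [35.94858944 27.26188235]
311
220 340 222 299
```

View pics/c6.png

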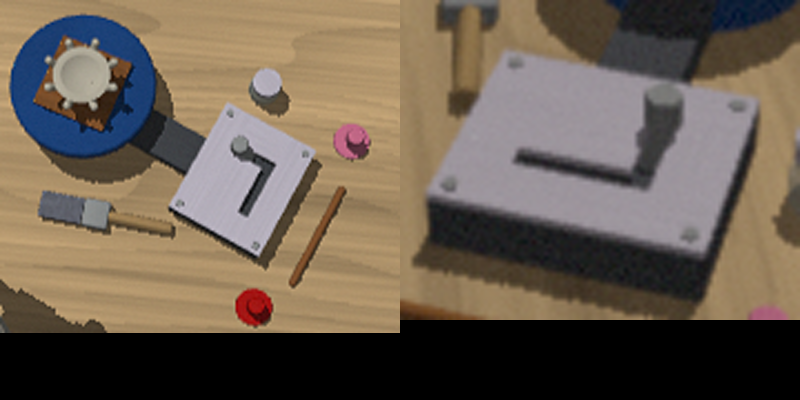

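The top crop shows the knob at (240,145), so full (328,225), against a predicted (328.5,225.1) for fully home. The wheel, bowl and bystanders are unchanged, and the arm is clear.

```bash
python3 -c "
from workcell import ctrl
print(ctrl.get_obs()['qvel'].round(3)); print(ctrl.close_job())"
```

```text
[-0.015 -0.007  0.004  0.    -0.     0.004]
the job is handed in; nothing more can be done
None
```

The turntable is locked. With the fingers shut, I pushed the steel knob along the long leg until it met the wall at the corner with about 10 N. I then pushed it from the -y side along the short leg until it met the closed end with about 12 N.

- **Pin:** the last top view puts the knob at pixel (328,225), against a predicted (328.5,225.1) for fully home. Depth readings put it at gate (36,27), against my estimate of (37.5,25) for the closed end. That is about 3 mm off, within calibration and the slot's 2 mm play.
- **Wheel and bystanders:** the wheel, the clay bowl on it and the bystanders round the gate looked unmoved in the last view. The bowl, spray bottle, spatula and bisque board were outside the crop I viewed, but the arm's path stayed away from them.
- **Arm:** it was handed in about 350 mm or more from the gate with no contact force.
- **Expectation that was off:** the closed end stopped the fingers 6–8 mm further on than I had predicted, because the fingertips are thinner than I assumed.

The interface gave no verdict when I handed the job in.

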